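# Scoop glass pebbles from a developing tray into a tub and put the scoop on its own dish

### The job

With the red scoop, move at least three of the five green glass pebbles from the white tray into the round grey tub, leaving none outside the tray and the tub and never touching the pebbles with the fingers. Then put the scoop away, upright and flat in the middle of the red dish that matches it, and let go. Leave the jug, the film canister and everything else where they stand.

Things in the scene. Friction and masses are not known exactly. Their poses are not given: they have to be found in the camera images.
- scoop: red plastic scoop, loose, 0.15 kg, starts flat in the blue dish. Origin: centre of its flat underside; x points to its open nose, z up. Floor 96 x 96 mm, 2.5 mm thick, nose edge at x = +48 mm without a lip; side walls 38 mm high (24 in front), back wall 45 mm at x = -48
- scoop_grip (a point): middle of the scoop's grip, a bar along the scoop's x, 20 mm wide (y): scoop x from -56 to +24 mm, z from 78 to 100 mm, joined to the back wall by a post behind it (x -56 to -46). This point: scoop (-12, 0, 89) mm
- scoop_bowl (a point): point in the scoop's hollow, 15 mm above the middle of its underside
- tub_mid (a point): point on the tub's axis, 40 mm above the bench; a pebble lying in the tub has its centre within 66 mm of it
- tray: white developing tray, fixed, 170 mm (its x) by 280 mm (its y) outside, upright walls 5 mm thick and 45 mm high, inner floor flat at z = 5 mm (a decorative rim sticks out 13 mm further at the top, outside). Origin: centre of underside. The pebbles start in the half on its -y side
- tub: grey round open tub, fixed, outer radius of its mouth 75 mm, 100 mm tall, wall 4 mm, a little narrower at the foot; origin: centre of underside. The pebbles go in here
- dish_red: round red low dish with a white centre, fixed, 164 mm across, floor 4 mm above the bench, upright rim 10 mm high, free inside over 154 mm; origin: centre of underside. The red scoop's own place
- dish_blue: round blue low dish, the same sizes; origin: centre of underside. The scoop was wrongly left here
- pebble1: green polished glass pebble, loose, 28 mm diameter and 24 mm high, rounded, with small flats (12 mm across) at top and bottom, slick, 26 g; origin at its centre; starts lying flat in the tray
- pebble2: green polished glass pebble, loose, 28 mm diameter and 24 mm high, rounded, with small flats (12 mm across) at top and bottom, slick, 26 g; origin at its centre; starts lying flat in the tray
- pebble3: green polished glass pebble, loose, 28 mm diameter and 24 mm high, rounded, with small flats (12 mm across) at top and bottom, slick, 26 g; origin at its centre; starts lying flat in the tray
- pebble4: green polished glass pebble, loose, 28 mm diameter and 24 mm high, rounded, with small flats (12 mm across) at top and bottom, slick, 26 g; origin at its centre; starts lying flat in the tray
- pebble5: green polished glass pebble, loose, 28 mm diameter and 24 mm high, rounded, with small flats (12 mm across) at top and bottom, slick, 26 g; origin at its centre; starts lying flat in the tray
- jug: clear pale-blue measuring jug, loose, 100 mm across the mouth, 130 mm tall, handle on its +y side; origin: centre of underside; leave it alone
- film_can: black film canister, 36 mm diameter, 52 mm tall, loose; origin: centre of underside; leave it alone
Not all that is in view belongs to the job. What is shaped like the pebble5 but yellow is not meant.

How it is judged:
By the outcome, as a careful person would: the job done as asked, in the order asked, and still so for the second after the job is handed in, with the robot touching nothing.
It also fails if it takes over 72 s, if anything falls off the work surface, if the arm or the gripper's body presses on something with over 40 N, if the wrist force passes 120 N, or if a joint passes its speed limit or range.

### The arm

A 6-joint arm with a two-finger parallel gripper is mounted at the origin on the work surface. World frame = base frame: x ahead of the robot, y to its left, z up, the work surface at z = 0. Lengths are in m, angles in rad, forces in N, time in s.
With the tool pointing down it reaches from about 0.275 to 0.825 m from the base axis. Payload 4.9 kg.
Tool frame: the origin (TCP) lies midway between the tips of the shut fingers; the grasp point (between the pads) lies 19 mm behind it; z points along the fingers, y is the direction in which the jaws open and shut (so a half turn about z gives the same grasp; the last joint's range is limited). The gripper opens to 85 mm and grips with 20 to 120 N. Pads are 22 mm wide; open, the fingers measure 114 mm over their backs; the gripper's body (76 mm by 85 mm) begins 54 mm behind the grasp point. The pads swing forward as they close: fully open they stand 13 mm farther back than shut.
Start: joints at [-1.356, 0.326, -0.193, 1.052, 0, 1.437], TCP at [0.188, -0.517, 0.231] pointing down, gripper open.
Joint ranges: [-2.65, 2.65], [-0.97, 1.79], [-1.3, 1.35], [-1.93, 2.1], [-1.47, 1.37], [-3.14, 3.14]. Speed limits (rad/s): [2.57, 2.57, 3.14, 3.14, 3.14, 3.14].

### API

Orientations are given as a 3x3 rotation matrix whose columns are the frame's x, y, z axes.
In Python, from cell import move_pose, servo_line, goto_joints, command_gripper, dwell, solve_ik, read_camera, get_calibration, MotionError, close_job, get_t, get_q, get_joint_vel, get_effort, get_position, get_tcp_rot, get_wrist_force, get_moment, get_gripper_width gives the robot as it stands. Calls block until the motion is done:
- move_pose(position, orientation): joint-space move of the TCP to a pose.
- servo_line(position, rate=0.15, rot=None, threshold=None): straight line of the TCP; rot=None keeps the orientation; rate is the mean speed in m/s. With threshold (N) it stops when the force on the tool has changed by that much, and returns True; else False.
- goto_joints(angles): joint-space move.
- command_gripper(opening, newtons=None): opening from 0.0 (shut) to 1.0 (fully open); newtons is the grip in N (None keeps the last); returns when the fingers have stopped.
- dwell(seconds).
- solve_ik(position, orientation): joint angles nearest the present ones, or None.
- read_camera(name): name is "scene" or "top" or "wrist"; returns the picture (384x512x3 uint8, blue, green, red); there is no depth.
- get_calibration(name): a dict with "intrinsics" (3x3 intrinsics, pixels), "camera_from_world" (4x4, takes a point from world to camera coordinates). Camera axes: x right, y up, looking along -z (the intrinsics and any distortion apply to the point x, -y, -z); pixel columns grow to the right and rows downward; lengths in m; the calibration is good to about 2 mm. A picture is of the moment at which its call begins: read the wrist's pose just before it. get_calibration takes no time and is no camera call; for the wrist camera it gives the pose at the moment of the call.
A pose or a line that the arm cannot do raises MotionError and nothing moves.
- close_job(): hands the job in, once; it reports no verdict.
Readings, each from a call of its own:
- get_t(): time.
- get_q(): joint angles.
- get_joint_vel(): joint speeds.
- get_effort(): joint torques, N m.
- get_position(): TCP position.
- get_tcp_rot(): TCP orientation.
- get_wrist_force(): force on the tool from outside, world axes, zero at the start.
- get_moment(): the same for the moment, N m.
- get_gripper_width(): opening from 0.0 (shut) to 1.0 (fully open).
Only numpy, scipy, OpenCV 4.12 (cv2) and the standard library are available. Lean on these libraries where they do the work, as an engineer would, in place of code of your own. Each camera call takes 0.05 s, during which the arm holds its last target. There are 200 camera calls.

## Working session

There is one attempt and no reset: what is moved stays moved. The work goes in short steps, each a Python script; the robot and the scene stay as the last script left them, time stands still between calls to the robot, and variables do not carry over. Pictures are saved under pics/ and viewed, about 8 in all and at most 12, crops included, and the job is handed in when it is done.

```bash
mkdir -p pics; ls
python3 - <<'E'
from cell import *
import cv2,numpy as np
for n in("scene","top"):
    cv2.imwrite(f"pics/{n}0.png",read_camera(n))
    c=get_calibration(n);print(n,{k:np.round(v,4).tolist() if not isinstance(v,str) else v for k,v in c.items()})
print(get_t(),get_tcp_rot().round(3) if hasattr(get_tcp_rot(),'round') else get_tcp_rot())
E
```

```text
pics
scene {'intrinsics': [[479.8956, 0.0, 253.6652], [0.0, 479.8956, 192.903], [0.0, 0.0, 1.0]], 'camera_from_world': [[0.6056, 0.7956, 0.0189, -0.354], [-0.5663, 0.4142, 0.7126, 0.2635], [0.5591, -0.4422, 0.7013, -1.6541], [0.0, 0.0, 0.0, 1.0]]}
top {'intrinsics': [[408.4577, 0.0, 256.322], [0.0, 408.4577, 195.177], [0.0, 0.0, 1.0]], 'camera_from_world': [[0.0023, -1.0, 0.0066, -0.0073], [0.9895, 0.0032, 0.1445, -0.589], [-0.1445, 0.0062, 0.9895, -0.8351], [0.0, 0.0, 0.0, 1.0]]}
0.1 [[ 0.94   0.342 -0.   ]
 [ 0.342 -0.94   0.002]
 [ 0.    -0.002 -1.   ]]
```

View pics/top0.png

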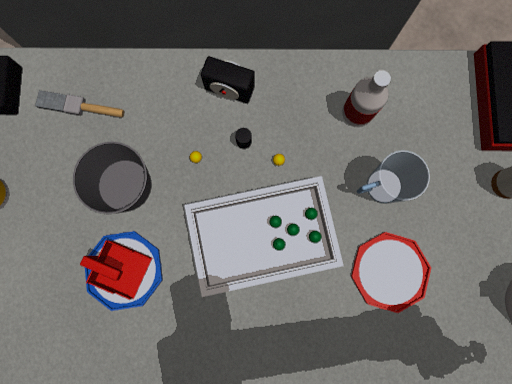

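View pics/scene0.png

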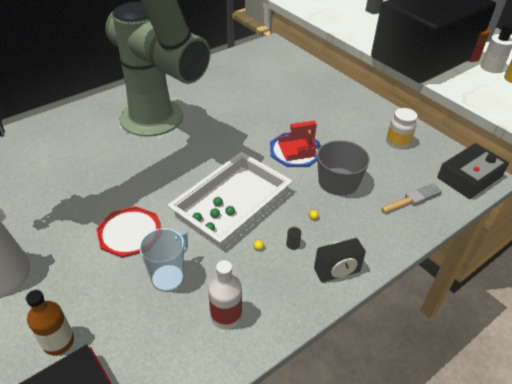

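```bash
cat > h.py <<'E'
from cell import *
import cv2, numpy as np
def ray(name,px,z,cal=None):
    c=cal or get_calibration(name); K=np.array(c["intrinsics"]);T=np.array(c["camera_from_world"])
    px=np.atleast_2d(np.asarray(px,float))
    d=np.c_[px,np.ones(len(px))]@np.linalg.inv(K).T*[1,-1,-1]
    d=d@T[:3,:3]; o=-T[:3,:3].T@T[:3,3]
    return o+d*((z-o[2])/d[:,2])[:,None]
def proj(name,P,cal=None):
    c=cal or get_calibration(name); K=np.array(c["intrinsics"]);T=np.array(c["camera_from_world"])
    p=(np.atleast_2d(P)@T[:3,:3].T+T[:3,3])*[1,-1,-1]; p=p@K.T
    return p[:,:2]/p[:,2:]
def mask(im,lo,hi,s=90,v=30):
    h=cv2.cvtColor(im,cv2.COLOR_BGR2HSV); return cv2.inRange(h,(max(lo,0),s,v),(hi,255,255))|(cv2.inRange(h,(180+lo,s,v),(180,255,255)) if lo<0 else 0)
def blobs(m,amin=15):
    n,l,st,c=cv2.connectedComponentsWithStats(m)
    return [(c[i],st[i,4],l==i) for i in range(1,n) if st[i,4]>=amin]
def circ(P):
    A=np.c_[2*P[:,:2],np.ones(len(P))]; s=np.linalg.lstsq(A,(P[:,:2]**2).sum(1),rcond=None)[0]
    return s[:2],np.sqrt(s[2]+s[:2]@s[:2])
def hull(m):
    c=np.vstack(cv2.findContours(m.astype(np.uint8),cv2.RETR_EXTERNAL,cv2.CHAIN_APPROX_NONE)[0])
    return cv2.convexHull(c)[:,0,:]
E
python3 - <<'E'
from h import *
top=cv2.imread("pics/top0.png");sc=cv2.imread("pics/scene0.png");np.set_printoptions(precision=4,suppress=True)
for nm,lo,hi in(("green",65,90),("yellow",22,34),("blue",105,125),("red",-6,6)):
    for n,im in(("top",top),("scene",sc)):
        for c,a,m in blobs(mask(im,lo,hi,120 if nm!="green" else 100),15 if nm!="red" else 100):
            z={"green":.017,"yellow":.012}.get(nm,.01)
            r=""
            if nm in("blue","red") and a>60:
                r=circ(ray(n,hull(m),.01))
            print(nm,n,c.round(1),a,ray(n,c,z)[0],r)
g=cv2.cvtColor(top,cv2.COLOR_BGR2HSV)
m=cv2.inRange(g,(0,0,150),(180,40,255))
for c,a,mm in blobs(m,500): 
    h=hull(mm);r=cv2.minAreaRect(h.astype(np.float32));print("white",c,a);P=cv2.boxPoints(r);print(P.tolist(),ray("top",P,.045)[:,:2].tolist())
print(get_calibration("wrist"),get_position())
cv2.imwrite("pics/crop1.png",np.hstack([cv2.resize(top[160:310,175:355],None,fx=2.8,fy=2.8,interpolation=2),cv2.resize(top[160:310,70:170],None,fx=2.8,fy=2.8,interpolation=2)]))
E
```

```text
green top [310.8 213.2] 104 [ 0.5531 -0.1259  0.017 ] 
green top [275.  221.2] 102 [ 0.5352 -0.047   0.017 ] 
green top [292.8 229.1] 103 [ 0.518  -0.0859  0.017 ] 
green top [314.7 236.1] 104 [ 0.5028 -0.1336  0.017 ] 
green top [278.5 243.8] 107 [ 0.486  -0.0544  0.017 ] 
green scene [217.1 200.6] 36 [ 0.4855 -0.0538  0.017 ] 
green scene [229.4 209.6] 37 [ 0.5342 -0.046   0.017 ] 
green scene [214.2 212.3] 42 [ 0.5178 -0.0855  0.017 ] 
green scene [197.  215.9] 37 [ 0.5016 -0.1307  0.017 ] 
green scene [209.9 225.4] 29 [ 0.551  -0.1216  0.017 ] 
yellow top [195.4 156.5] 115 [0.6813 0.1317 0.012 ] 
yellow top [278.6 159.2] 114 [ 0.6757 -0.0559  0.012 ] 
yellow top [  1.4 186.7] 18 [0.6107 0.5608 0.012 ] 
yellow scene [313.4 214.3] 71 [0.6817 0.1328 0.012 ] 
yellow scene [258.4 244.6] 81 [ 0.6767 -0.055   0.012 ] 
blue top [127.3 271.9] 1184 [0.4249 0.2732 0.01  ] (array([0.4288, 0.2834]), np.float64(0.08427454918580393))
blue top [ 86.8 272.3] 41 [0.4238 0.3608 0.01  ] 
blue scene [286.4 155.3] 162 [0.4429 0.2365 0.01  ] (array([0.4337, 0.2769]), np.float64(0.08068612420682753))
bl
[... 2303 characters left out ...]
484665903025037]]
white [390.5078 271.96  ] 3198
[[345.5000305175781, 270.5], [389.0000305175781, 227.0], [435.0000305175781, 273.0], [391.5000305175781, 316.5]] [[0.43013297508586645, -0.19251111916830885], [0.5212648354769527, -0.28772225022792897], [0.4253615686612946, -0.3798514721799988], [0.3371005811370227, -0.2846358898657896]]
{'intrinsics': array([[344.8161,   0.    , 261.3702],
       [  0.    , 344.8161, 192.8695],
       [  0.    ,   0.    ,   1.    ]]), 'camera_from_world': array([[ 0.3429, -0.9394, -0.002 , -0.5487],
       [ 0.8921,  0.3263, -0.3124,  0.0419],
       [ 0.2942,  0.1053,  0.9499, -0.3803],
       [ 0.    ,  0.    ,  0.    ,  1.    ]])} [ 0.1879 -0.5164  0.2306]
```

View pics/crop1.png

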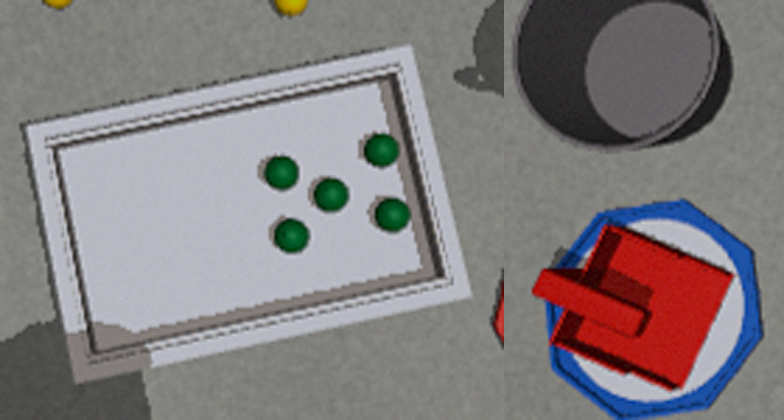

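```bash
cat >> h.py <<'E'
def Rs(psi,pitch=0,s=1):
    """tool rotation for scoop heading psi, nose-down pitch; tool x = s*scoop x"""
    c,n=np.cos(psi),np.sin(psi);Z=np.array([[c,-n,0],[n,c,0],[0,0,1]])
    c,n=np.cos(pitch),np.sin(pitch);Y=np.array([[c,0,n],[0,1,0],[-n,0,c]])
    return Z@Y, Z@Y@np.diag([s,-s,-1.])
E
python3 - <<'E'
from h import *
top=cv2.imread("pics/top0.png");np.set_printoptions(precision=4,suppress=True)
P=ray("top",[(183.6,204.6),(321.4,176.1),(342.9,266.1),(202.9,295.7)],.045)
print("tray",P.mean(0),[np.linalg.norm(P[i]-P[i-1]) for i in range(4)],np.degrees([np.arctan2(*(P[1]-P[0])[1::-1]),np.arctan2(*(P[2]-P[3])[1::-1])]))
h=cv2.cvtColor(top,cv2.COLOR_BGR2GRAY)
m=cv2.inRange(cv2.GaussianBlur(h,(3,3),0),0,88);m[:,:60]=0;m[:130]=0;m[225:]=0;m[:,165:]=0
b=max(blobs(m),key=lambda b:b[1]);m=cv2.inRange(h,0,255)*0+b[2].astype(np.uint8)*255
H=hull(b[2]);print("tub",H.min(0),H.max(0),circ(ray("top",H,.1)))
Rsc,R=Rs(np.radians(-153))
move_pose(np.array([.43,.285,.28])+.04*Rsc[:,0],R)
c=get_calibration("wrist");im=read_camera("wrist");cv2.imwrite("pics/w1.png",im)
import pickle;pickle.dump(c,open("w1.pkl","wb"));print(get_t(),get_q(),get_position())
E
```

```text
tray [ 0.504 -0.02   0.045] [np.float64(0.1949011978947529), np.float64(0.30231969847655527), np.float64(0.19595672415148885), np.float64(0.2979102482466961)] [-77.9843 -78.1982]
tub [ 74 143] [151 212] (array([0.6139, 0.2844]), np.float64(0.0762618604242451))
3.0083 [ 0.4384  0.1587 -0.2874  1.1248 -0.0001 -0.0315] [0.3948 0.2663 0.2799]
```

View pics/w1.png

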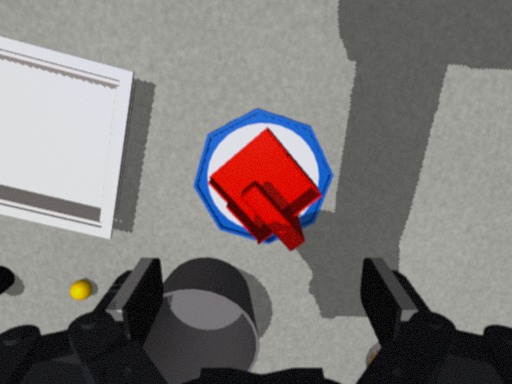

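Run:
```python
from h import *
im=cv2.imread("pics/w1.png");print(im[215,275],im[160,265],im[225,240])
cv2.imwrite("pics/w1c.png",cv2.resize(im[100:260,185:345],None,fx=3.7,fy=3.7,interpolation=cv2.INTER_CUBIC))
```

```text
[  0  16 221] [ 16  30 224] [220 178 168]
```

View pics/w1c.png

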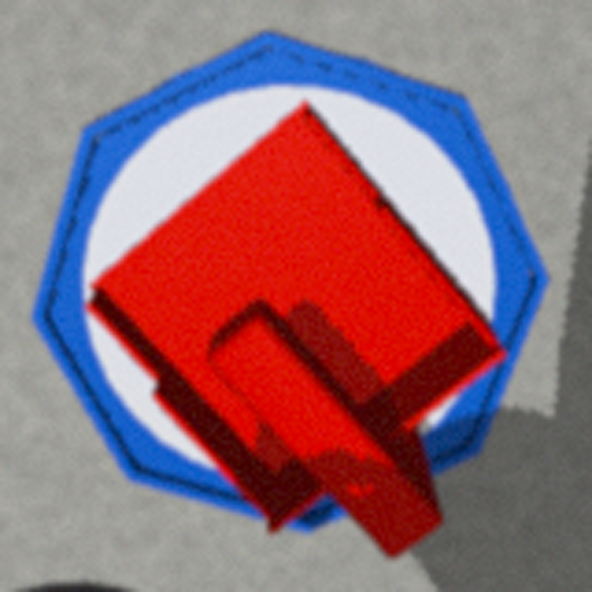

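Run:
```python
from h import *
import pickle;c=pickle.load(open("w1.pkl","rb"));np.set_printoptions(precision=4,suppress=True)
f=lambda L:np.array(L)/3.7+[185,100]-.36
B=ray("",f([(265,318),(441,520),(392,556),(218,362)]),.104,c)[:,:2]
N=ray("",f([(307,103),(95,287)]),.0065,c)[:,:2]
yaw=lambda d:np.degrees(np.arctan2(d[1],d[0]))
print("bar",B.mean(0),yaw(B[0]-B[1]),yaw(B[3]-B[2]),np.linalg.norm(B-np.roll(B,1,0),axis=1))
d=N[0]-N[1];print("nose",N.mean(0),yaw([-d[1],d[0]]),yaw([d[1],-d[0]]),np.linalg.norm(d))
print("line bar->nose",yaw(N.mean(0)-B.mean(0)),np.linalg.norm(N.mean(0)-B.mean(0)),"expect 64")
m=mask(cv2.imread("pics/w1.png"),105,125,120);H=hull(max(blobs(m),key=lambda b:b[1])[2]);print(circ(ray("",H,.01,c)))
for psi in range(-180,180,15):   # feasibility of pouring: nose kept at point over tub
  out=[]
  for p in (0,20,40,50,60):
    S,R=Rs(np.radians(psi),np.radians(p)); nose=np.array([.6139,.2844,.112])-.015*np.array([np.cos(np.radians(psi)),np.sin(np.radians(psi)),0])
    t=nose+S@np.array([-.060,0,.070]); q=solve_ik(t,R); out.append(None if q is None else 1)
  q and 0 if q is None else 0
  print(psi,out,None if q is None else np.round(q,2))
```

```text
bar [0.4343 0.3015] -113.3312917585188 -113.21245288968416 [0.0174 0.0754 0.0172 0.0741]
nose [0.4109 0.2437] -112.18458492457792 67.8154150754221 0.09422959527236707
line bar->nose -112.02214578863304 0.062315413377533886 expect 64
(array([0.4264, 0.2853]), np.float64(0.08451598033628556))
-180 [1, 1, 1, 1, 1] [ 0.54  0.34 -0.99 -0.74 -0.46  0.29]
-165 [1, 1, 1, 1, 1] [ 0.37  0.32 -1.09 -0.88 -0.09  0.05]
-150 [1, 1, 1, 1, 1] [ 0.19  0.31 -1.09 -0.85  0.29 -0.17]
-135 [1, 1, 1, 1, 1] [ 0.03  0.31 -1.   -0.65  0.63 -0.44]
-120 [1, 1, 1, 1, 1] [-0.06  0.36 -0.81 -0.26  0.89 -0.79]
-105 [1, 1, 1, 1, 1] [-0.11  0.47 -0.53  0.31  1.03 -1.27]
-90 [1, 1, 1, 1, 1] [-0.11  0.65 -0.18  0.93  1.04 -1.79]
-75 [1, 1, 1, 1, 1] [-0.09  0.85  0.18  1.44  0.95 -2.2 ]
-60 [1, 1, 1, 1, 1] [-0.04  1.05  0.57  1.84  0.82 -2.47]
-45 [1, 1, 1, 1, None] None
-30 [1, 1, 1, None, None] None
-15 [1, 1, None, None, None] None
0 [1, 1, None, None, None] None
15 [1, 1, None, None, None] None
30 [1, 1, None, None, None] None
45 [1, 1, None, None, None] None
60 [1, 1, None, None, None] None
75 [1, 1, 1, None, None] None
90 [1, 1, 1, 1, None] None
105 [1, 1, 1, 1, 1] [ 0.7   1.07  0.63  1.77 -0.9   2.32]
120 [1, 1, 1, 1, 1] [ 0.73  0.84  0.2   1.27 -1.01  1.97]
135 [1, 1, 1, 1, 1] [ 0.74  0.63 -0.2   0.66 -1.05  1.48]
150 [1, 1, 1, 1, 1] [ 0.72  0.48 -0.55  0.03 -0.96  0.97]
165 [1, 1, 1, 1, 1] [ 0.65  0.39 -0.81 -0.44 -0.76  0.58]
```

```bash
cat >> h.py <<'E'
G=np.array([-.012,0,.070])
TR=np.array([.504,-.02,0]); PT=np.radians(-78.1); E=np.array([np.cos(PT),np.sin(PT),0])
TUB=np.array([.6139,.2844,0]); DISH=np.array([.4285,-.2995,0])
def pose(O,psi,pitch=0,piv=(0,0,0)):
    """TCP pose with scoop point piv (scoop frame) at world O"""
    S,R=Rs(psi,pitch); return np.asarray(O)+S@(G-np.asarray(piv)),R
def line(O,psi,pitch=0,piv=(0,0,0),rate=.15,th=None):
    p,R=pose(O,psi,pitch,piv); return servo_line(p,rate,R,th)
def st(m=""): print(m,"t %.1f"%get_t(),"w %.3f"%get_gripper_width(),"pos",np.round(get_position(),4),"F",np.round(get_wrist_force(),1))
E
python3 - <<'E'
from h import *
ps=np.radians(-112.5);O=np.array([.4287,.2874,.004])
p,R=pose(O,ps);move_pose(p+[0,0,.08],R);servo_line(p,.12);st("down")
command_gripper(0.0,100);st("grip")
servo_line(p+[0,0,.12],.2);st("lift")
for nm,N in(("",np.array(E)*0),):
    p,R=pose(TR+E*(-.005)+[0,0,.08],PT,0,(.048,0,0));move_pose(p,R)
st("above tray")
c=get_calibration("wrist");cv2.imwrite("pics/w2.png",read_camera("wrist"))
E
```

```text
down t 4.5 w 0.999 pos [0.434  0.2988 0.0749] F [ 0.5  0.8 -0.4]
grip t 5.1 w 0.219 pos [0.4336 0.2985 0.0742] F [ 0.5 -0.9  1.5]
lift t 5.9 w 0.215 pos [0.4325 0.2981 0.1929] F [-0.   0.1 -2. ]
above tray t 6.9 w 0.215 pos [0.4901 0.0441 0.1494] F [ 0.2 -0.3 -1.2]
```

View pics/w2.png

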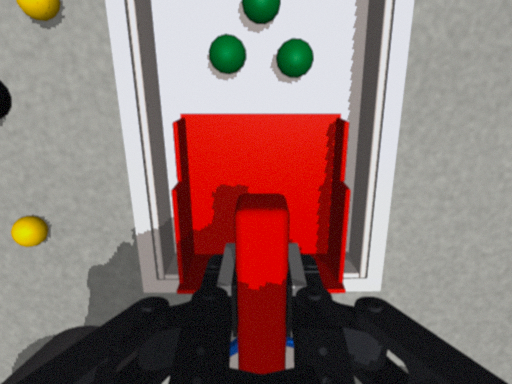

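Run:
```python
from h import *
N=(.048,0,0); s=TR+E*(-.005)
line(s+[0,0,.015],PT,0,N,.12)
hit=line(s+[0,0,.002],PT,0,N,.03,5);st(f"floor {hit}")
z=get_position()[2]-.070; print("scoop z",z)
zf=min(max(z,.004),.0065)
hit=line(TR+E*.095+[0,0,zf],PT,0,N,.1,25);st(f"stroke1 {hit}")
hit=line(TR+E*.133+[0,0,zf],PT,0,N,.05,25);st(f"stroke2 {hit}")
print("nose e",(get_position()-TR)@E+.060)
cv2.imwrite("pics/w3.png",read_camera("wrist"))
```

```text
floor True t 8.1 w 0.222 pos [0.4917 0.0436 0.0751] F [-0.1 -0.4  4.5]
scoop z 0.005137754880222542
stroke1 False t 9.2 w 0.219 pos [ 0.5114 -0.0546  0.0752] F [ 1.6 -2.1  1.7]
stroke2 False t 10.1 w 0.217 pos [ 0.519  -0.0912  0.0752] F [0.5 4.4 4.1]
nose e 0.13275177373953528
```

View pics/w3.png

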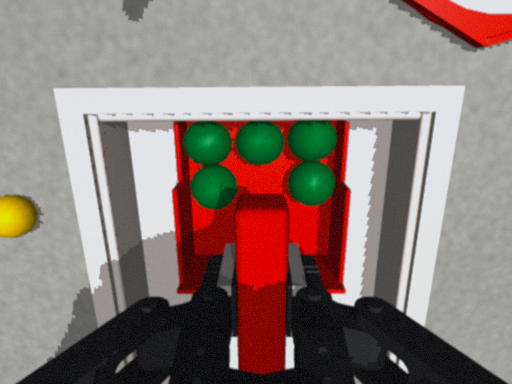

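Run:
```python
from h import *
N=(.048,0,0); zf=.0052
hit=line(TR+E*.1355+[0,0,zf],PT,0,N,.02,12);st(f"push {hit}")
e=(get_position()-TR)@E+.060-.0005;print("nose e",e)
for d in (5,10,15,20):
    a=np.radians(d);line(TR+E*e+[0,0,zf+.0015+.096*np.sin(a)],PT,-a,N,.05)
st("tilted")
line(TR+E*(e-.012)+[0,0,zf+.0015+.096*np.sin(a)],PT,-a,N,.05)
line(TR+E*(e-.03)+[0,0,.16],PT,-a,N,.12);st("up")
cv2.imwrite("pics/w4.png",read_camera("wrist"))
print(len(blobs(mask(read_camera("wrist"),65,90,100),100)), len(blobs(mask(read_camera("scene"),65,90,100),10)))
```

```text
push False t 10.4 w 0.219 pos [ 0.5191 -0.0919  0.0754] F [-0.9 10.1  9.2]
nose e 0.13293063944908168
tilted t 11.6 w 0.215 pos [ 0.5151 -0.0719  0.0847] F [-0.7  1.  -1.5]
up t 13.1 w 0.218 pos [ 0.5081 -0.0421  0.2045] F [ 0.1  0.1 -4. ]
2 2
```

View pics/w4.png

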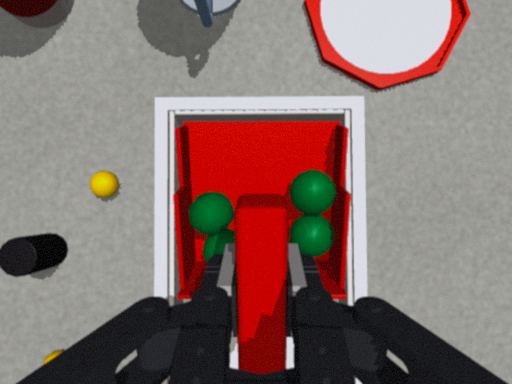

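Run:
```python
from h import *
N=(.048,0,0); P=np.radians(-100); D=np.array([np.cos(P),np.sin(P),0]); r=np.radians
line(TR+E*.1+[0,0,.20],PT,r(-20),N,.15)
A=TUB-.02*D
line(A+[0,0,.20],P,r(-20),N,.2);st("over tub")
for d,z in((-20,.155),(0,.14),(15,.122),(25,.115),(35,.110),(45,.106),(55,.104)):
    line(A+[0,0,z],P,r(d),N,.06)
st("poured");dwell(.5)
for d,z in((60,.104),(50,.104),(60,.104)): line(A+[0,0,z],P,r(d),N,.12)
dwell(.3)
for d,z in((30,.12),(0,.15),(0,.22)): line(A+[0,0,z],P,r(d),N,.15)
st("level")
cv2.imwrite("pics/w5.png",np.hstack([read_camera("wrist"),read_camera("wrist")*0])[:, :512])
line(A+[0,0,.22]+np.array([-.1,-.3,0]),P,0,N,.3)
im=read_camera("top");cv2.imwrite("pics/t5.png",im)
a=cv2.imread("pics/w5.png");b=cv2.resize(im[110:300,60:350],None,fx=800/290,fy=800/290,interpolation=2)
cv2.imwrite("pics/t5c.png",b)
for c,s,m in blobs(mask(im,65,90,90),15):print(c,s)
print("wrist greens",[(c.round(),s) for c,s,m in blobs(mask(a,65,90,90),30)]);st()
```

```text
over tub t 16.8 w 0.218 pos [0.6313 0.3831 0.2455] F [-0.8 -0.9 -2.3]
poured t 20.6 w 0.217 pos [0.614  0.2822 0.1939] F [-0.1  0.6 -1.2]
level t 24.3 w 0.220 pos [0.6278 0.3618 0.2895] F [ 0.4 -0.3 -2.3]
wrist greens [(array([278.,  63.]), np.int32(1758)), (array([231.,  94.]), np.int32(403))]
 t 25.6 w 0.219 pos [0.5282 0.0643 0.2898] F [ 0.1 -0.7 -2. ]
```

View pics/t5c.png

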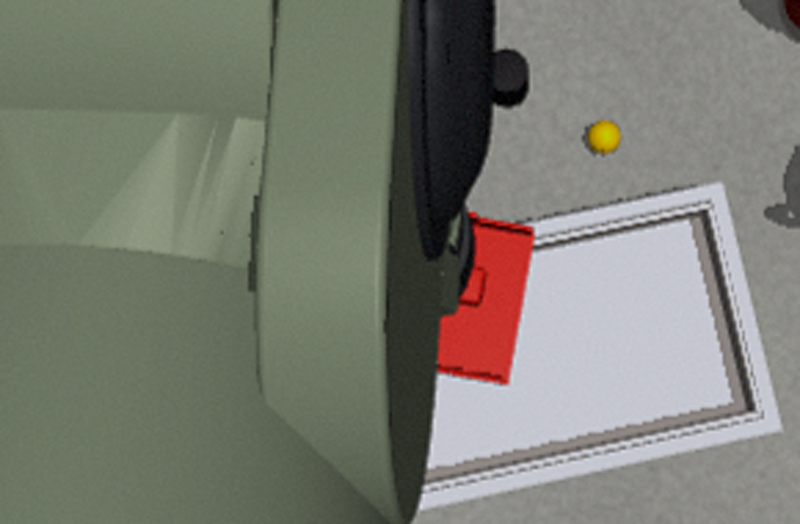

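Run:
```python
from h import *
P=np.pi; D=np.array([.4288,-.2995,0])
p,R=pose(D+[0,0,.22],P); print(solve_ik(p,R).round(2) if solve_ik(p,R) is not None else None)
line(np.array([.42,-.1,.22]),np.radians(-140),0,rate=.25)
servo_line(p,.2,R);st("over dish")
line(D+[0,0,.02],P,rate=.15)
hit=line(D+[0,0,.0015],P,rate=.03,th=4);st(f"down {hit}")
command_gripper(1.0);st("open")
servo_line(get_position()+[0,0,.12],.12)
c=get_calibration("wrist");a=read_camera("wrist")
goto_joints([0.3,-.3,-.3,1.0,0,0]);st("away")
import pickle;pickle.dump(c,open("w6.pkl","wb"))
t=read_camera("top");cv2.imwrite("pics/top6.png",t);cv2.imwrite("pics/w6.png",a);cv2.imwrite("pics/sc6.png",read_camera("scene"))
cv2.imwrite("pics/f6.png",np.hstack([cv2.resize(a,(400,300)),cv2.resize(t,(400,300))]))
print([(x.round(),s) for x,s,m in blobs(mask(t,65,90,90),10)])
```

```text
[-0.74  0.26 -0.13  1.18  0.   -0.74]
over dish t 27.7 w 0.218 pos [ 0.4408 -0.2985  0.2899] F [-0.1 -0.7 -2. ]
down True t 29.7 w 0.218 pos [ 0.4412 -0.2996  0.0765] F [0.6 0.2 5.1]
open t 30.3 w 1.002 pos [ 0.4405 -0.299   0.0761] F [ 0.3  0.4 -0.1]
away t 33.7 w 1.003 pos [0.4317 0.21   0.5081] F [ 0.3 -0.2 -0.6]
[(array([123., 169.]), np.int32(109)), (array([129., 193.]), np.int32(303))]
```

View pics/f6.png

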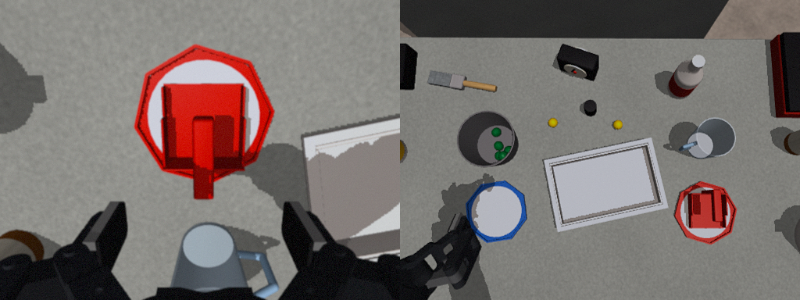

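Run:
```python
from h import *
t=cv2.imread("pics/top6.png");a=cv2.imread("pics/w6.png");s=cv2.imread("pics/sc6.png")
f=lambda i,r,c,h,w,W,H:cv2.resize(i[r:r+h,c:c+w],(W,H),interpolation=2)
L=np.vstack([f(t,135,70,90,90,260,260),f(s,205,90,60,75,260,208)])
c=f(a,45,165,215,200,436,468)
o=np.hstack([L,c]);cv2.imwrite("pics/c7.png",o);print(o.shape)
for n,im,r in(("w",a,(slice(45,260),slice(165,365))),("s",s,(slice(190,280),slice(80,180)))):
    print(n,cv2.countNonZero(mask(im,50,95,60,20)[r]))
```

```text
(468, 696, 3)
w 0
s 0
```

View pics/c7.png

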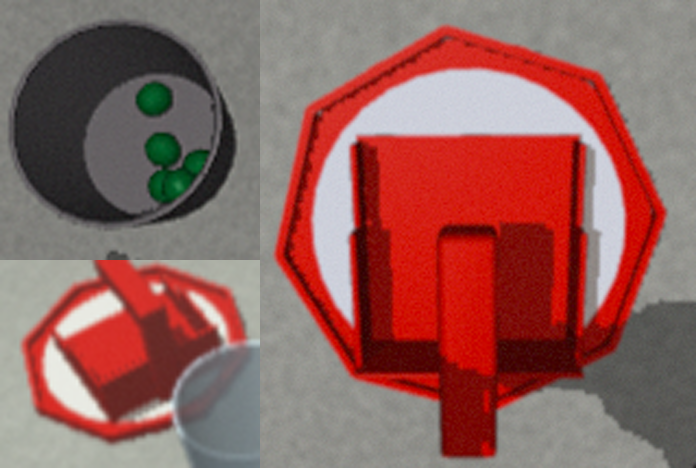

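Run:
```python
from h import *
import pickle;c=pickle.load(open("w6.pkl","rb"));np.set_printoptions(precision=4,suppress=True)
f=lambda L:(np.array(L)-[260,0])/[2.18,2.177]+[165,45]-.3
N=ray("",f([(356,137),(582,136)]),.0065,c);print("nose",N[:,:2],np.linalg.norm(N[0]-N[1]),"heading err deg",np.degrees(np.arctan2(N[1,0]-N[0,0],N[1,1]-N[0,1])))
print("origin",N.mean(0)+[.048,0,0])
B=ray("",f([(441,236),(495,236),(495,455),(441,456)]),.104,c)[:,:2];print("bar",B.mean(0),"origin",B.mean(0)+[-.016,0],np.linalg.norm(B-np.roll(B,1,0),axis=1))
print("dish rim",circ(ray("",f([(447,27),(599,72),(664,213),(312,104),(276,257),(612,350),(356,378)]),.01,c)))
m=mask(cv2.imread("pics/sc6.png"),-6,6,120)
def red(n,im): return [(x.round(1),s) for x,s,_ in blobs(mask(im,22,34,120),50)]
for n in("top","sc"):print(n,red(n,cv2.imread(f"pics/{n}6.png")))
d=cv2.absdiff(cv2.imread("pics/top0.png"),cv2.imread("pics/top6.png")).max(2);print("jug/can diff",(d[150:205,365:432]>40).sum(),(d[125:150,230:255]>40).sum())
```

```text
nose [[ 0.3838 -0.3473]
 [ 0.3833 -0.2503]] 0.09701330617963118 heading err deg -0.30784694813194763
origin [ 0.4315 -0.2988  0.0065]
bar [ 0.4459 -0.2991] origin [ 0.4299 -0.2991] [0.0776 0.017  0.0772 0.0188]
dish rim (array([ 0.4255, -0.2989]), np.float64(0.0863139317915723))
top [(array([195.4, 156.4]), np.int32(114)), (array([278.5, 159.2]), np.int32(112))]
sc [(array([313.4, 214.2]), np.int32(70)), (array([258.4, 244.6]), np.int32(81))]
jug/can diff 0 0
```

```bash
python3 -c "
from cell import *
print(get_t(),get_gripper_width(),close_job())"
```

```text
the job is handed in; nothing more can be done
33.7667 1.00096856747699 None
```

I moved all five green pebbles into the grey tub with the scoop and put the scoop away in the red dish. The job was handed in at 33.8 s on the robot's clock, with the gripper open and the arm clear of everything.

**What I did:** I took the scoop from the blue dish by its grip bar and made one stroke along the tray floor against the -y wall, which picked up all five pebbles. I tilted the nose up, carried them over, poured them into the tub, then set the scoop down in the red dish and let go.

**What the last pictures showed:**
- **Pebbles:** all five are visible in the tub, and none in the tray, in the scoop or on the bench.
- **Scoop:** it is upright, within about 0.3° of the heading I chose, and inside the rim. The grip bar and nose edge line up as they did at the start, so it appears to lie flat.
- **Everything else:** the jug, the film canister and the yellow pebbles look unchanged.

**What disagreed:**
- **Centring:** the scoop is about 2–6 mm off the dish's centre, towards +x. The three estimates of that centre differ by up to 5 mm in x.
- **Set-down height:** contact came about 2.5 mm higher than expected. The scoop probably pitched slightly in the grip, and it settled when released.

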